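# Hold the shelf bracket for screwing

## Task

The white wall shelf on the bench needs its second bracket: take the loose dark bracket, lower it over the bare stud so that its foot lies flat on the backboard with the tall leg towards the shelf board, and then slide it back until the tall leg is flush and square against the shelf board. Keep hold of it and finish like that, pressing it against the shelf board with a steady push of about 12 newtons (between 6 and 20) so that I can put in the screws and the nut; do not let go. The shelf board is freshly glued, so never shove it with more than 40 newtons, and leave everything else on the bench where it is.

Things in the scene. Friction and masses are not known exactly. Their poses are not given: they have to be found in the camera images.
- bracket: the loose dark grey die-cast bracket, about 260 g, standing on its foot on the bench. Foot 90 (x) x 44 (y) x 6 mm; tall leg 6 mm thick, 44 wide, 75 mm high at the +x end (its back at x = +45 mm); two upright cheeks join foot and leg along both sides, open between them. Origin: centre of the foot's underside; x from toe to tall leg, z up
- bracket_slot (a point): centre of the slot through the foot of the loose bracket, on its underside (13 mm from the bracket's origin towards the toe); the slot is 24 mm long along the bracket's x and 12 mm wide; same axes as the bracket
- bracket_back (a point): point on the back of the loose bracket's tall leg, mid-width, 40 mm above the underside: the face that goes against the shelf board; same axes as the bracket
- bracket_grip (a point): point midway between the loose bracket's cheeks, 30 mm above its underside and 40 mm in front of the tall leg's back: a place to grip, closing along the bracket's y. The cheeks are 44 mm apart over their outer faces, 5 mm thick; their sloping top edge is 41 mm high 10 mm nearer the toe and 56 mm high 10 mm nearer the leg; same axes as the bracket
- stud: the bare steel stud, 8 mm thick, standing 28 mm out of the backboard, 58 mm in front of the shelf board's face: mid-slot when the bracket is home. Origin: its foot, on the backboard's upper face, 18 mm above the bench; x points square to the shelf board, z up. It may be the nearer or the farther one; the other stud carries the fitted bracket
- shelf_board: the white shelf board, standing upright and glued on the backboard: 18 mm thick, 300 mm long (y), 100 mm high over the backboard. Rigid; the foot rubbing on the backboard takes 1 to 4 N of a push. Origin: bottom middle of the face on the studs' side, on the backboard's upper face; x points into the board, square to that face (roughly world +y, it varies); z up
- backboard: the white backboard, flat on the bench, fixed by two steel holdfasts behind the shelf board (up to 106 mm high): 220 (x) x 300 (y) x 18 mm; its yaw varies. Origin: centre of its underside; the shelf board's face is at x = +20 mm, the studs at x = -38 mm, y = +-75 mm
- fitted_bracket: the other bracket, the same as the loose one, already nutted and screwed in place: fixed. Origin: on the backboard's upper face at its own stud (on the middle of its slot); same axes as the shelf board
- hammer: claw hammer with black handle lying on the bench at the left, about 260 mm long; leave it alone. Origin: underside, x along the handle
- screwdriver: screwdriver with navy handle lying at the right, about 200 mm long; leave it alone
- tape_measure: chrome and black tape measure, 72 x 40 x 66 mm high, at the left; leave it alone
- screw_jar: glass jar with orange lid, 66 mm in diameter, 85 mm high, at the right; leave it alone
- offcut: pine offcut 110 x 45 x 18 mm at the near right; leave it alone
- try_square: try square, wooden stock 120 mm and steel blade 190 mm long, flat on the bench at the near left; leave it alone
- parts_dish: round steel dish 100 mm in diameter, 24 mm high, with nuts and washers, right of the backboard; leave it alone
Things that resemble listed ones, but are neither listed nor needed, are in the scene too. What is shaped like the bracket but pink or purple is not meant.

How it is judged:
On the way, in this order (a step that is already met when the one before it is completed fails the run):
1. the bracket's foot lies flat on the backboard with the stud through its slot (horizontal distance between bracket_slot and stud below 0.01 m and z of bracket_slot in the frame of stud between -0.003 and 0.004 m and angle between bracket's own z axis and vertical below 0.06 rad), for 0.2 s.
2. the bracket is pressed flush and square against the shelf board with 6 to 20 N (x of bracket_back in the frame of shelf_board between -0.003 and 0.002 m and angle between the x axis of bracket and the x axis of shelf_board, either way round below 0.05 rad and contact force between bracket and shelf_board between 6 and 20 N and contact force between the fingers and bracket above 2 N), for 1 s.
At the end, for the whole second after the job is handed in: Ends holding, for the last second: stud through the slot (10 mm), foot flat on the backboard (4 mm, 0.06 rad), tall leg within 3 mm of the shelf board and square to it (0.05 rad), pressing it with 6 to 20 N, fingers still on the bracket (over 2 N) (all of step 1 and all of step 2); the arm keeps its last pose, push and grip.
It fails at once if the shelf board is shoved with more than 40 N (contact force between any of bracket, the arm, the fingers and shelf_board above 40 N).
It fails at once if something else on the bench is moved by more than 20 mm (distance of any of hammer, screwdriver, tape_measure, screw_jar, offcut, try_square, parts_dish from where it was at the start of the episode above 0.02 m).
It also fails if it takes over 70 s, if anything falls off the work surface, if the arm or the gripper's body presses on something with over 40 N, if the wrist force passes 120 N, or if a joint passes its speed limit or range.

## Robot

A 7-joint arm with a two-finger parallel gripper is mounted at the origin on the work surface. World frame = base frame: x ahead of the robot, y to its left, z up, the work surface at z = 0. Lengths are in m, angles in rad, forces in N, time in s.
With the tool pointing down it reaches from about 0.375 to 0.925 m from the base axis. Payload 3.1 kg.
Tool frame: the origin (TCP) lies between the finger pads; the fingertips stand 19 mm ahead of it and the grasp point (between the pads) is the TCP; z points along the fingers, y is the line along which they close (so a half turn about z gives the same grasp; the last joint's range is limited). The gripper opens to 85 mm and grips with 20 to 120 N. Pads are 22 mm wide; open, the fingers measure 114 mm over their backs; the gripper's body (76 mm by 85 mm) begins 54 mm behind the grasp point. The pads swing forward as they close: fully open they stand 13 mm farther back than shut.
Start: joints at [-1.22, 0.383, 0.044, 1.598, -0.018, 1.161, -0.05], TCP at [0.282, 0.586, 0.25] pointing down, gripper open.
Joint ranges: [-2.61, 2.61], [-0.41, 2.15], [-1.48, 1.57], [0, 2.5], [-1.57, 4.71], [0.05, 1.97], [-2.85, 2.85]. Speed limits (rad/s): [2.79, 2.79, 3.14, 3.14, 3.14, 3.14, 3.14].

## Interface

Orientations are given as a unit quaternion [x, y, z, w].
In Python, from bench import move_ptp, movel, move_j, move_gripper, pause, inverse_kinematics, read_camera, camera_params, MotionError, sign_off, look_for, tip_of, read_time_s, read_qpos, read_joint_vel, read_effort, read_eef_pos, read_tcp_rot, read_ft_force, read_ft_torque, read_finger_gap, read_grasp_force gives the robot as it stands. Calls block until the motion is done:
- move_ptp(position, orientation): joint-space move of the TCP to a pose.
- movel(position, orientation=None, speed=0.15): straight line of the TCP; orientation=None keeps the orientation; speed is the mean speed in m/s.
- move_j(angles): joint-space move.
- move_gripper(opening, effort=None): finger opening in m; effort is the grip in N (None keeps the last); returns when the fingers have stopped.
- pause(seconds).
- inverse_kinematics(position, orientation): joint angles nearest the present ones, or None.
- read_camera(name): name is "scene" or "side" or "wrist"; returns the picture (420x560x3 uint8, red, green, blue); there is no depth.
- camera_params(name): a dict with "K" (3x3 intrinsics, pixels), "dist_coeffs" ([k1, k2, p1, p2, k3] as OpenCV has them; the pictures are not rectified), "camera_from_world" (4x4, takes a point from world to camera coordinates). Camera axes: x right, y down, z forward; pixel columns grow to the right and rows downward; lengths in m; the calibration is good to about 2 mm. A picture is of the moment at which its call begins: read the wrist's pose just before it. camera_params takes no time and is no camera call; for the wrist camera it gives the pose at the moment of the call.
A pose or a line that the arm cannot do raises MotionError and nothing moves.
- sign_off(): hands the job in; it is judged then, once.
Trained networks look in the newest picture that a camera, given by its name, has taken for a name from the list of things; names that differ only in an ending like _2 or _b are one class to them, and where a whole thing is asked for, a point or a joint stands for the part that bears it (a point fixed in the world has none). Each returns a list of dicts, best first, with "confidence" (0 to 1); they miss things now and then, are a little off and sometimes report something else, mostly with a low value. They report only what shows in the picture. A call takes as long as a camera call. They do not tell look-alikes from the thing itself.
- look_for(camera, name): "at" ([column, row] in pixels, amid what is visible of it).
- tip_of(camera, name): "at" ([column, row] in pixels: a listed point, or the origin of a listed thing).
Readings, each from a call of its own:
- read_time_s(): time.
- read_qpos(): joint angles.
- read_joint_vel(): joint speeds.
- read_effort(): joint torques, N m.
- read_eef_pos(): TCP position.
- read_tcp_rot(): TCP orientation.
- read_ft_force(): force on the tool from outside, world axes, zero at the start.
- read_ft_torque(): the same for the moment, N m.
- read_finger_gap(): finger opening in m.
- read_grasp_force(): force on a finger pad.
Only numpy, scipy, OpenCV 4.12 (cv2) and the standard library are available. Lean on these libraries where they do the work, as an engineer would, in place of code of your own. Each camera call takes 0.05 s, during which the arm holds its last target. There are 200 camera calls.

## Working session

There is one attempt and no reset: what is moved stays moved. The work goes in short steps, each a Python script; the robot and the scene stay as the last script left them, time stands still between calls to the robot, and variables do not carry over. Pictures are saved under pics/ and viewed, at most 10 in all, crops included, and the job is handed in when it is done.

```bash
mkdir -p pics; ls; cat > h.py <<'E'
import numpy as np, cv2, json
from bench import *
from scipy.spatial.transform import Rotation as R
def shot(n,f=None):
    im=read_camera(n)
    if f: cv2.imwrite('pics/'+f,im[:,:,::-1])
    return im,camera_params(n)
def ray(p,uv):
    T=np.array(p['camera_from_world']);K=np.array(p['K']);d=np.array(p['dist_coeffs'])
    q=cv2.undistortPoints(np.array([[uv]],float),K,d)[0,0]
    o=-T[:3,:3].T@T[:3,3]; v=T[:3,:3].T@np.array([q[0],q[1],1]); return o,v/np.linalg.norm(v)
def atz(p,uv,z):
    o,v=ray(p,uv); return o+v*(z-o[2])/v[2]
def tri(obs):
    A=np.zeros((3,3));b=np.zeros(3);rs=[ray(p,uv) for p,uv in obs]
    for o,v in rs:
        M=np.eye(3)-np.outer(v,v);A+=M;b+=M@o
    x=np.linalg.solve(A,b)
    return x,[float(np.linalg.norm((np.eye(3)-np.outer(v,v))@(x-o))) for o,v in rs]
def proj(p,X):
    T=np.array(p['camera_from_world']);rv,_=cv2.Rodrigues(T[:3,:3])
    return cv2.projectPoints(np.atleast_2d(np.array(X,float)),rv,T[:3,3],np.array(p['K']),np.array(p['dist_coeffs']))[0][:,0]
E
cat > a.py <<'E'
from h import *
P={}
ims=[]
for n in ['scene','side','wrist']:
    im,p=shot(n,n+'0.png')
    for t in ['bracket','bracket_grip','bracket_slot','bracket_back','stud','shelf_board','backboard','fitted_bracket']:
        for f in (look_for,tip_of):
            r=f(n,t)
            print(n,t,f.__name__,[(np.round(x['at']).tolist(),round(x['confidence'],2)) for x in r[:4]])
print(read_time_s(),read_tcp_rot(),read_eef_pos())
E
python3 a.py
```

```text
pics
scene bracket call [([218.0, 179.0], 0.97), ([200.0, 209.0], 0.75), ([156.0, 213.0], 0.62)]
scene bracket call [([194.0, 215.0], 0.71), ([157.0, 222.0], 0.69), ([217.0, 189.0], 0.62)]
scene bracket_grip call [([155.0, 218.0], 0.65), ([203.0, 210.0], 0.61), ([219.0, 181.0], 0.57)]
scene bracket_grip call [([200.0, 208.0], 0.73), ([446.0, 213.0], 0.73), ([153.0, 214.0], 0.68), ([219.0, 180.0], 0.68)]
scene bracket_slot call [([206.0, 216.0], 0.9), ([218.0, 176.0], 0.72), ([156.0, 214.0], 0.69)]
scene bracket_slot call [([153.0, 226.0], 0.97), ([223.0, 188.0], 0.95), ([199.0, 213.0], 0.85), ([121.0, 252.0], 0.26)]
scene bracket_back call [([216.0, 174.0], 0.95), ([155.0, 214.0], 0.8), ([201.0, 212.0], 0.71)]
scene bracket_back call [([208.0, 210.0], 0.81), ([214.0, 167.0], 0.6), ([161.0, 203.0], 0.59)]
scene stud call [([401.0, 173.0], 0.73)]
scene stud call [([315.0, 228.0], 0.54)]
scene shelf_board call [([342.0, 229.0], 0.93)]
scene shelf_board call [([340.0, 242.0], 0.93)]
scene backboard call [([336.0, 238.0], 0.93)]
scene backboard call [([331.0, 247.0], 0.76), ([314.0, 230.0
[... 1035 characters left out ...]
67)]
side backboard call [([274.0, 191.0], 0.62)]
side fitted_bracket call [([285.0, 170.0], 0.6)]
side fitted_bracket call [([291.0, 178.0], 0.91)]
wrist bracket call [([281.0, 311.0], 0.42)]
wrist bracket call []
wrist bracket_grip call []
wrist bracket_grip call []
wrist bracket_slot call []
wrist bracket_slot call [([276.0, 290.0], 0.31)]
wrist bracket_back call []
wrist bracket_back call []
wrist stud call []
wrist stud call []
wrist shelf_board call []
wrist shelf_board call []
wrist backboard call []
wrist backboard call []
wrist fitted_bracket call []
wrist fitted_bracket call []
2.55 [ 2.22504312e-01  9.74931706e-01 -2.43218873e-05 -9.72204815e-06] [0.28200776 0.58562854 0.25024919]
```

View pics/scene0.png

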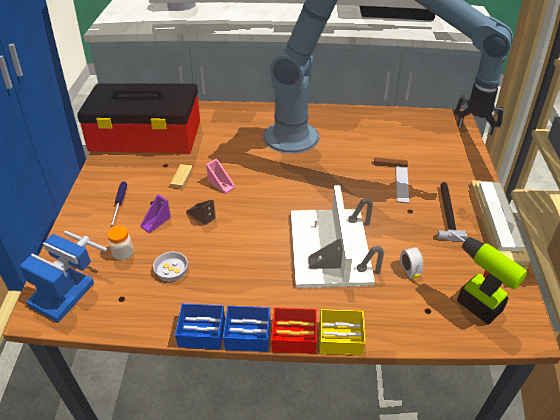

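View pics/side0.png

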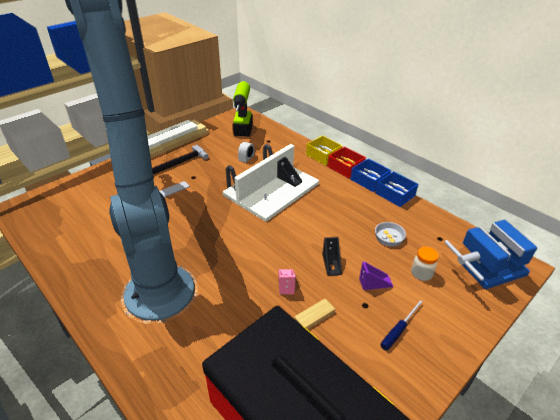

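```bash
python3 - <<'E'
from h import *
ps=camera_params('scene');pd=camera_params('side')
for p in (ps,pd):
    o,v=ray(p,(280,210));print('cam',o.round(3),v.round(3))
for uv in [(200,213),(155,224),(220,188),(401,173),(316,261)]: print('scene',uv,atz(ps,uv,0.0).round(3))
for uv in [(283,281),(375,278),(334,268)]: print('side',uv,atz(pd,uv,0.0).round(3))
E
python3 -c "
import cv2
a=cv2.imread('pics/scene0.png')[150:270,110:260];b=cv2.imread('pics/side0.png')[220:320,250:410]
a=cv2.resize(a,None,fx=2.66,fy=2.66,interpolation=2);b=cv2.resize(b,(400,250),interpolation=2)
import numpy as np
c=np.zeros((320,800,3),'uint8');c[:a.shape[0],:a.shape[1]]=a[:320,:400];c[:250,400:]=b
cv2.imwrite('pics/crop1.png',c)"
```

```text
cam [1.685 0.045 1.169] [-0.736 -0.037 -0.676]
cam [-0.319 -0.821  1.005] [ 0.535  0.545 -0.646]
scene (200, 213) [ 0.44  -0.275  0.   ]
scene (155, 224) [ 0.498 -0.41   0.   ]
scene (220, 188) [ 0.314 -0.227  0.   ]
scene (401, 173) [0.2   0.395 0.   ]
scene (316, 261) [0.627 0.096 0.   ]
side (283, 281) [ 0.293 -0.218  0.   ]
side (375, 278) [ 0.505 -0.398  0.   ]
side (334, 268) [ 0.445 -0.287  0.   ]
```

View pics/crop1.png

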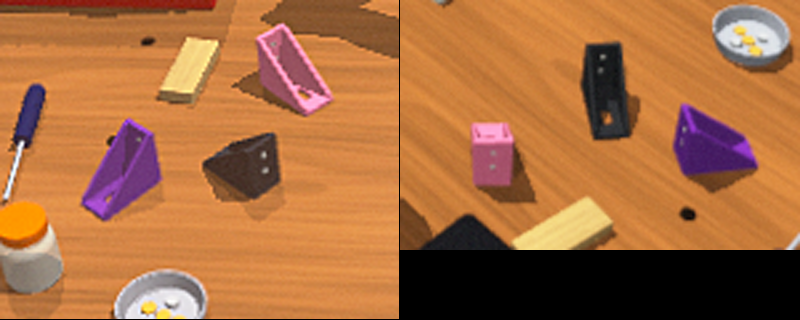

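Scene view: there are three bracket-shaped things: pink at (218,178), purple at (156,213) and dark grey at (201,211). The crop confirms that the dark grey one is meant. Its toe points towards the robot and its back towards +x/+y. The bare stud is the one nearer the robot, at scene (315,227); the fitted bracket is on the farther one.

```bash
cat >> h.py <<'E'
def Q(yaw): # tool down, tool x at yaw
    c,s=np.cos(yaw),np.sin(yaw)
    return R.from_matrix(np.array([[c,s,0],[s,-c,0],[0,0,-1.]])).as_quat()
E
python3 - <<'E'
from h import *
T=np.array(camera_params('wrist')['camera_from_world']);o=-T[:3,:3].T@T[:3,3]
Rt=R.from_quat(read_tcp_rot()).as_matrix()
print('cam in tool',(Rt.T@(o-read_eef_pos())).round(3),(Rt.T@T[:3,:3].T).round(2).tolist())
for y in (np.pi/2,-np.pi/2,0.8,0.8-np.pi):
    for p in ([.47,.07,.32],[.44,-.28,.32]):
        q=inverse_kinematics(p,Q(y));print(round(y,2),p,None if q is None else np.round(q,2))
E
```

```text
cam in tool [ 0.076 -0.    -0.124] [[-0.0, -0.96, -0.29], [1.0, -0.0, -0.0], [0.0, -0.29, 0.96]]
1.57 [0.47, 0.07, 0.32] [-0.8  -0.04  0.56  1.94  0.02  1.24 -0.25]
1.57 [0.44, -0.28, 0.32] [-1.24 -0.34  1.55  1.86  0.35  1.31  0.21]
-1.57 [0.47, 0.07, 0.32] [-1.6  -0.25  1.24  1.96  0.24  1.27  2.7 ]
-1.57 [0.44, -0.28, 0.32] [-0.75  0.25  1.43  1.86 -0.26  1.26 -2.38]
0.8 [0.47, 0.07, 0.32] [-0.84 -0.04  0.6   1.94  0.03  1.24 -1.02]
0.8 [0.44, -0.28, 0.32] [-1.24 -0.34  1.55  1.86  0.35  1.3  -0.56]
-2.34 [0.47, 0.07, 0.32] [-0.63 -0.03  0.39  1.93  0.01  1.24  2.13]
-2.34 [0.44, -0.28, 0.32] [ 1.43  0.2  -1.04  1.78  0.18  1.26  2.71]
```

```bash
cat > b.py <<'E'
from h import *
import pickle
def look(n,names,tag):
    im,p=shot('wrist',n)
    out={'p':p}
    for f,l in ((look_for,'L'),(tip_of,'T')):
        for t in names:
            r=f('wrist',t); out[l+t]=r
            print(n,l,t,[(np.round(x['at'],1).tolist(),round(x['confidence'],2)) for x in r[:3]])
    pickle.dump(out,open(tag+'.pkl','wb'))
move_j([-0.15,0,0,1.93,0,1.2116,-0.15]); print(read_eef_pos(),read_time_s())
S=['stud','shelf_board','fitted_bracket']
move_ptp([.46,.02,.30],Q(np.pi/2)); print(read_qpos().round(2) if hasattr(read_qpos(),'round') else read_qpos())
look('s1.png',S,'s1')
movel([.52,.09,.30],speed=.2); look('s2.png',S,'s2')
B=['bracket','bracket_slot','bracket_back','bracket_grip']
move_ptp([.42,-.32,.28],Q(0.8)); print(np.round(read_qpos(),2))
look('b1.png',B,'b1')
movel([.47,-.23,.28],speed=.2); look('b2.png',B,'b2')
print(read_time_s())
import pickle
E
python3 b.py
python3 -c "
import cv2,numpy as np
c=np.vstack([np.hstack([cv2.imread('pics/'+a) for a in r]) for r in (['s1.png','s2.png'],['b1.png','b2.png'])])
cv2.imwrite('pics/m1.png',cv2.resize(c,(800,600),interpolation=3))"
```

```text
[0.47517748 0.03143781 0.30913995] 4.6667
[-0.14 -0.02  0.01  1.98  0.    1.19 -0.13]
s1.png L stud [([319.9, 97.0], 0.45)]
s1.png L shelf_board [([354.1, 14.9], 0.77), ([364.9, 81.0], 0.54)]
s1.png L fitted_bracket [([479.1, 60.0], 0.69)]
s1.png T stud [([320.4, 96.2], 0.41)]
s1.png T shelf_board [([393.6, 34.3], 0.74)]
s1.png T fitted_bracket []
s2.png L stud []
s2.png L shelf_board [([343.8, 93.8], 0.59)]
s2.png L fitted_bracket [([410.4, 138.2], 0.7)]
s2.png T stud [([261.1, 164.0], 0.63)]
s2.png T shelf_board [([330.4, 102.7], 0.59)]
s2.png T fitted_bracket [([399.4, 157.1], 0.78)]
[ 0.2   0.12  0.4   1.87 -0.05  1.16 -0.15]
b1.png L bracket [([261.9, 109.5], 0.88), ([377.7, 193.6], 0.85), ([130.1, 203.8], 0.84)]
b1.png L bracket_slot [([264.1, 111.1], 0.74), ([125.5, 207.0], 0.66)]
b1.png L bracket_back [([264.4, 109.9], 0.96), ([126.9, 205.8], 0.92), ([373.2, 195.4], 0.91)]
b1.png L bracket_grip [([376.6, 196.5], 0.92), ([266.0, 111.3], 0.63), ([130.1, 202.4], 0.57)]
b1.png T bracket [([265.4, 119.3], 0.77), ([382.2, 186.0], 0.73), ([140.5, 185.9], 0.55)]
b1.png T bracket_slot
[... 264 characters left out ...]
png L bracket [([390.4, 269.2], 0.86), ([288.9, 202.9], 0.75), ([175.2, 268.7], 0.74)]
b2.png L bracket_slot [([172.2, 272.6], 0.88), ([388.6, 266.0], 0.7)]
b2.png L bracket_back [([388.2, 272.2], 0.95), ([173.6, 269.7], 0.93), ([291.0, 204.4], 0.83)]
b2.png L bracket_grip [([289.8, 202.1], 0.96), ([174.5, 269.9], 0.83), ([388.5, 271.2], 0.69)]
b2.png T bracket [([397.8, 263.9], 0.93), ([172.1, 262.9], 0.85), ([291.3, 205.4], 0.59)]
b2.png T bracket_slot [([167.5, 257.7], 0.93), ([293.9, 217.1], 0.7), ([408.3, 261.1], 0.7)]
b2.png T bracket_back [([167.9, 319.7], 0.97), ([366.1, 287.0], 0.92), ([289.3, 175.5], 0.67)]
b2.png T bracket_grip [([166.0, 283.1], 0.88), ([292.9, 211.9], 0.75)]
9.35
```

View pics/m1.png

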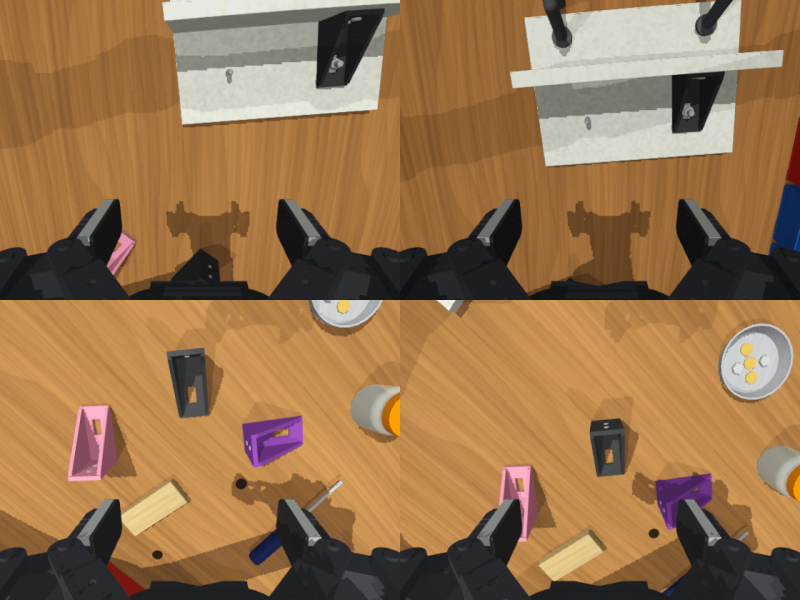

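Top pair: backboard with the bare stud at about (320,104) in s1 and (822/1.43...) left of the fitted bracket in s2. Bottom pair: the dark bracket with its open toe side towards the camera bottom, at (262,110) in b1 and (290,203) in b2. I'll fit both against the full-resolution views.

```bash
cat > c.py <<'E'
from h import *
import pickle
D={k:pickle.load(open(k+'.pkl','rb')) for k in ('s1','s2','b1','b2')}
ps,pd=camera_params('scene'),camera_params('side')
# bracket keypoints: chosen near the dark one
near={'b1':(264,110),'b2':(290,203)}
W={}
for t in ('bracket','bracket_slot','bracket_back','bracket_grip'):
    ob=[]
    for k in ('b1','b2'):
        c=[x for x in D[k]['T'+t] if np.hypot(*(np.array(x['at'])-near[k]))<60]
        if c: ob.append((D[k]['p'],c[0]['at']))
    if len(ob)>1:
        W[t]=tri(ob); print(t,W[t][0].round(4),np.round(W[t][1],4))
ob=[(D[k]['p'],D[k]['Tstud'][0]['at']) for k in ('s1','s2')]
print('stud',tri(ob)[0].round(4),tri(ob)[1],[atz(p,u,.018).round(4) for p,u in ob])
ob=[(D[k]['p'],D[k]['Tshelf_board'][0]['at']) for k in ('s1','s2')]
print('shelf',tri(ob)[0].round(4),tri(ob)[1])
# crops: stud/backboard s1,s2 ; bracket b1,b2
def cr(f,x,y,w,h,s): 
    return cv2.resize(cv2.imread('pics/'+f)[y:y+h,x:x+w],None,fx=s,fy=s,interpolation=cv2.INTER_CUBIC)
a=cr('b1.png',212,50,100,75,4);b=cr('b1.png',212,100,100,75,4);c=cr('b2.png',240,155,100,75,4);d=cr('b2.png',240,195,100,75,4)
cv2.imwrite('pics/m2.png',np.vstack([np.hstack([a,c]),np.hstack([b,d])]))
E
python3 c.py
```

```text
bracket [ 0.449  -0.2704  0.0027] [0.0012 0.0012]
bracket_slot [ 0.4419 -0.2809  0.0075] [0.0019 0.0019]
bracket_back [ 0.4772 -0.2371  0.0492] [0.0004 0.0004]
bracket_grip [ 0.4526 -0.2702  0.0343] [0.0008 0.0008]
stud [0.5002 0.0975 0.0395] [0.00015108672541510302, 0.00015108672541516366] [array([0.5026, 0.0975, 0.018 ]), array([0.4991, 0.0939, 0.018 ])]
shelf [0.5727 0.1576 0.0199] [0.0009476465851366177, 0.00094764658513656]
```

```bash
cat > fit.py <<'E'
from h import *
from scipy.optimize import minimize
def box(x0,x1,y0,y1,z0,z1): return np.array([[x,y,z] for x in (x0,x1) for y in (y0,y1) for z in (z0,z1)])
BR=[box(-.045,.045,-.022,.022,0,.006),box(.039,.045,-.022,.022,0,.075)]
for s in (-1,1):
    BR.append(np.array([[x,y*s,z] for y in (.017,.022) for x,z in ((-.045,0),(.045,0),(.045,.075),(.0395,.0745),(-.045,.011))]))
BD=[box(-.11,.11,-.15,.15,0,.018),box(.02,.038,-.15,.15,.018,.118)]
S=4
def rend(p,parts,pose,sh):
    x,y,a,z=pose;c,s=np.cos(a),np.sin(a);M=np.array([[c,-s,0],[s,c,0],[0,0,1]])
    m=np.zeros((sh[0]*S,sh[1]*S),np.uint8)
    for q in parts:
        uv=proj(p,q@M.T+[x,y,z]); h=cv2.convexHull(((uv+.5)*S*16-8).astype(np.int32)); cv2.fillConvexPoly(m,h,255,shift=4)
    return cv2.resize(m,(sh[1],sh[0]),interpolation=cv2.INTER_AREA).astype(float)/255
def fit(views,parts,x0,z=0.):
    # views: (p,mask float,roi bool)
    def cost(v):
        pose=(v[0]/100+x0[0],v[1]/100+x0[1],v[2]/10+x0[2],z)
        return sum(np.abs(rend(p,parts,pose,m.shape)-m)[roi].sum() for p,m,roi in views)
    best=min((minimize(cost,s,method='Nelder-Mead',options=dict(initial_simplex=np.array([s,s+[.6,0,0],s+[0,.6,0],s+[0,0,.6]]),xatol=.005,fatol=.5,maxiter=150)) for s in (np.zeros(3),np.array([.3,-.3,.3]))),key=lambda r:r.fun)
    v=best.x; return (v[0]/100+x0[0],v[1]/100+x0[1],v[2]/10+x0[2]),best.fun
def gray(im): # low-saturation mask
    i=im.astype(float);return (i.max(2)-i.min(2))
E
cat > d.py <<'E'
from fit import *
import pickle
D={k:pickle.load(open(k+'.pkl','rb')) for k in ('s1','s2','b1','b2')}
im={k:cv2.imread(f'pics/{k}.png')[:,:,::-1] for k in D}
def roi(sh,x0,x1,y0,y1):
    r=np.zeros(sh,bool);r[y0:y1,x0:x1]=1;return r
tiles=[]
def run(name,ks,rois,parts,x0,mk):
    V=[]
    for k,r in zip(ks,rois):
        m=mk(im[k]).astype(float);V.append((D[k]['p'],m,roi(m.shape,*r)))
    for sub in (V,)+tuple([v] for v in V):
        f,c=fit(sub,parts,x0);print(name,np.round(f,4),c)
        if sub is V: F=f
    for k,(p,m,r) in zip(ks,V):
        o=im[k][:,:,::-1].copy();e=(rend(p,parts,(*F,0),m.shape)>.5).astype(np.uint8)
        cs,_=cv2.findContours(e,0,2);cv2.drawContours(o,cs,-1,(0,255,0),1)
        mm=(m*255).astype(np.uint8)*r; tiles.append((o,mm,rois[ks.index(k)]))
    return F
bm=lambda i:(gray(i)<32)&(i.max(2)<110)
B=run('bracket',['b1','b2'],[(215,310,55,175),(245,335,150,250)],BR,(.448,-.270,.87),bm)
wm=lambda i:(gray(i)<34)
F=run('board',['s1','s2'],[(150,560,0,195),(120,530,0,255)],BD,(.56,.135,1.5),wm)
json.dump(dict(B=B,F=F),open('fit.json','w'))
c,s=np.cos(F[2]),np.sin(F[2])
for y in (-.075,.075): print('stud at',(np.array(F[:2])+np.array([[c,-s],[s,c]])@[-.038,y]).round(4))
t=[]
for o,m,(x0,x1,y0,y1) in tiles:
    t.append(cv2.resize(np.hstack([o[y0:y1,x0:x1],cv2.cvtColor(m[y0:y1,x0:x1],8)]),(400,260)))
cv2.imwrite('pics/m3.png',np.vstack([np.hstack(t[:2]),np.hstack(t[2:])]))
E
python3 d.py
```

```text
bracket [ 0.4491 -0.2718  0.8971] 809.7843137254902
bracket [ 0.4491 -0.2716  0.9046] 406.93333333333334
bracket [ 0.4484 -0.2728  0.8955] 360.0156862745098
board [0.5729 0.1365 1.6511] 1727.4705882352941
board [0.5741 0.1374 1.652 ] 205.81960784313725
board [0.5725 0.1362 1.6503] 971.5921568627451
stud at [0.6507 0.1047]
stud at [0.5012 0.0926]
```

View pics/m3.png

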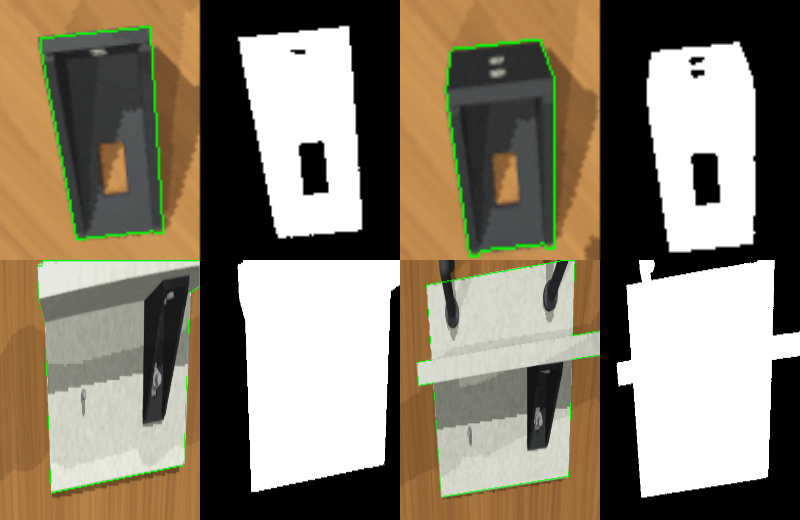

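The outlines match in all four views. The bracket is at (0.449, -0.272), yaw 0.897, standing at z = 0. The bare stud is at (0.501, 0.093) and the shelf yaw is 1.651. The slot, stud and board agree with the stated sizes. Now I'll grasp it.

```bash
cat > g.py <<'E'
from h import *
f=json.load(open('fit.json'));bx,by,a=f['B']
GX=-.002;GZ=.032
g=np.array([bx+GX*np.cos(a),by+GX*np.sin(a)])
move_gripper(.085,80)
move_ptp([*g,.15],Q(a)); movel([*g,GZ],speed=.1)
F0=np.array(read_ft_force())
move_gripper(.02,80)
print('gap',read_finger_gap(),'grip',read_grasp_force(),read_eef_pos())
movel([*g,.17],speed=.15)
F1=np.array(read_ft_force());print('dF',(F1-F0).round(2),'gap',read_finger_gap(),read_grasp_force())
bx,by,b=f['F'];c,s=np.cos(b),np.sin(b);M=np.array([[c,-s],[s,c]])
stud=np.array([bx,by])+M@[-.038,.075]
# tcp = slot + (13mm+GX) along x, backed off 4.5 mm
t=stud+M@[.013+GX-.0045,0]
print('target',t)
move_ptp([*t,.17],Q(b)); movel([*t,.105],speed=.1)
print(np.round(read_qpos(),2),read_eef_pos(),read_ft_force(),read_time_s())
shot('wrist','h_w.png');shot('side','h_s.png');shot('scene','h_c.png')
cs=cv2.imread('pics/h_s.png')[120:240,200:340];cc=cv2.imread('pics/h_c.png')[180:300,270:410];w=cv2.imread('pics/h_w.png')
cv2.imwrite('pics/m4.png',np.hstack([cv2.resize(w,(450,338)),np.vstack([cv2.resize(k,(197,169)) for k in (cs,cc)])]))
np.save('t.npy',np.array([*t,b,*stud]))
E
python3 g.py
```

```text
gap 0.04303097855682287 grip 82.5700843334198 [ 0.44864284 -0.27393727  0.03271772]
dF [ 0.08  0.9  -2.76] gap 0.04295631007333463 81.73938274383545
target [0.5006861  0.09911408]
[-0.32  0.31  0.05  2.05 -0.02  0.78 -0.18] [0.50132121 0.0990697  0.10541219] [ 0.39189183 -0.15085722 -2.4396821 ] 15.25
```

View pics/m4.png

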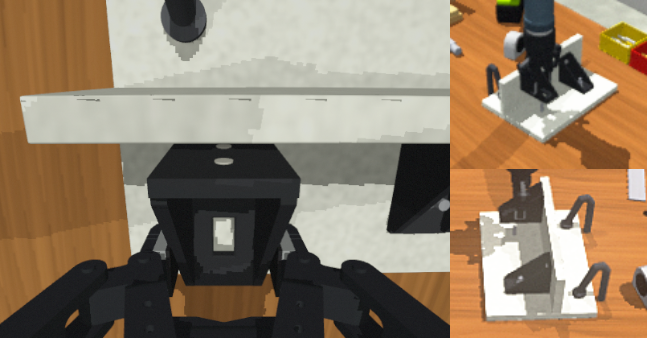

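Wrist view: the bracket hangs centred between the pads, with its slot at about (278,290) in the full picture, square to the shelf board. The fitted bracket is off to the right. I'll lower it to just over the stud and look through the slot.

```bash
python3 - <<'E'
from h import *
t=np.load('t.npy')
movel([t[0],t[1],.083],speed=.08)
e=read_eef_pos();print(e,read_tcp_rot(),Q(t[2]),read_ft_force())
im,p=shot('wrist','l.png')
# predicted slot corners in image (nominal in-hand pose) and stud top/base
T=R.from_quat(read_tcp_rot()).as_matrix()
loc=lambda x,y,z: np.array(e)+T@np.array([x+.002,-y,-(z-.032)])
sl=np.array([proj(p,loc(-.013+dx,dy,.006))[0] for dx,dy in((.012,.006),(.012,-.006),(-.012,-.006),(-.012,.006))])
st=proj(p,[[t[3],t[4],.046],[t[3],t[4],.018]])
print(sl.round(1).tolist(),st.round(1).tolist())
big=cv2.resize(im[:,:,::-1][245:345,215:345],None,fx=6,fy=6,interpolation=2)
f=lambda q:tuple(int(v) for v in (np.array(q)-[215,245]+.5)*6)
cv2.polylines(big,[np.array([f(q) for q in sl])],True,(0,255,0),1)
cv2.circle(big,f(st[0]),4,(0,0,255),-1);cv2.circle(big,f(st[1]),4,(255,0,0),-1)
cv2.imwrite('pics/m5.png',big)
E
```

```text
[0.50002158 0.09894743 0.08232074] [ 6.78143495e-01  7.34929032e-01 -7.26643292e-04 -4.36598640e-04] [0.67815562 0.73491833 0.         0.        ] [ 0.11908225  1.08472924 -2.74261195]
[[266.0, 273.1], [293.1, 273.1], [292.4, 320.1], [266.5, 320.1]] [[280.9, 277.5], [280.6, 253.9]]
```

View pics/m5.png

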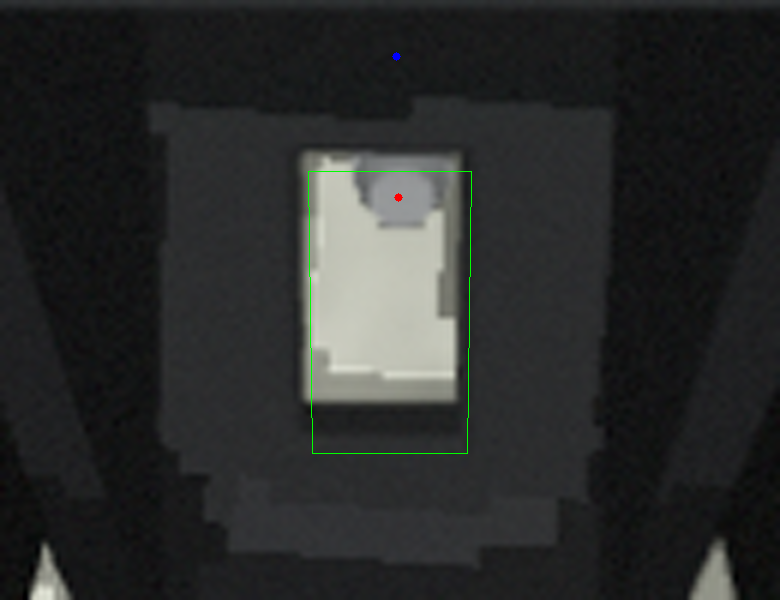

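The stud shows through the slot at crop (403,198), against a slot centre of column 381. The bracket therefore sits 1.7 mm to the left, and 1.7 mm nearer the shelf than planned. I'll correct both and lower it under force watch.

```bash
python3 - <<'E'
from h import *
t=np.load('t.npy');b=t[2]
X=np.array([np.cos(b),np.sin(b)]);Y=np.array([np.sin(b),-np.cos(b)])
n=t[:2]+.0017*Y-.0017*X
movel([*n,.083],speed=.03)
F0=np.array(read_ft_force());print('F0',F0.round(2))
z=.083
while z>.046:
    z-=.004 if z>.057 else .001
    movel([*n,z],speed=.03)
    d=np.array(read_ft_force())-F0
    e=read_eef_pos()
    if z<.06 or abs(d).max()>2: print(round(z,4),np.round(e,4),d.round(2))
    if d[2]>5 or np.hypot(*d[:2])>8: break
np.save('n.npy',np.array([*n,z]))
print(read_time_s(),read_ft_torque())
im,p=shot('wrist','p.png');shot('side','ps.png')
a=cv2.resize(im[:,:,::-1][225:345,200:360],(480,360),interpolation=2);c=cv2.resize(cv2.imread('pics/ps.png')[130:230,220:330],(320,360))
cv2.imwrite('pics/m6.png',np.hstack([a,c]))
E
```

```text
F0 [ 0.1   0.68 -1.92]
0.059 [0.5022 0.0975 0.0587] [ 0.21 -1.37 -0.94]
0.055 [0.5022 0.0975 0.0547] [ 0.47 -1.4  -0.87]
0.054 [0.5025 0.0976 0.054 ] [-0.32 -0.53  1.04]
0.053 [0.5025 0.0975 0.053 ] [ 0.63 -0.08 -0.49]
0.052 [0.5024 0.0975 0.0519] [ 0.2  -1.02 -0.8 ]
0.051 [0.5025 0.0976 0.0509] [ 0.22 -1.21 -1.19]
0.05 [0.5026 0.0976 0.0507] [-3.48 -0.76  7.41]
19.3583 [-0.12789236  0.55818202  0.0577457 ]
```

View pics/m6.png

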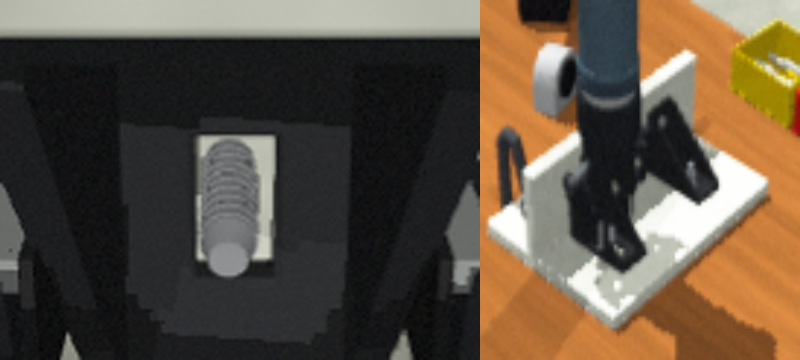

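The stud is through the slot with the foot down, touching at the expected height. Next I'll slide it back in small steps while watching the force along the shelf normal.

```bash
cat > s.py <<'E'
from h import *
n=np.load('n.npy');b=np.load('t.npy')[2]
X=np.array([np.cos(b),np.sin(b),0]);Y=np.array([np.sin(b),-np.cos(b),0])
F0=np.array([.2,-.3,-2.6])
def rd():
    v=[]
    for _ in range(8): v.append(read_ft_force()); pause(.02)
    d=np.mean(v,0)-F0; return np.array([-d@X,d@Y,d[2]])
p0=np.array([*n[:2],.0503]);s=0
movel(p0,speed=.01);pause(.3);f=rd();base=f[0];print('start',f.round(2),read_time_s())
while s<.012:
    ds=.0005 if f[0]-base<6 else .0002
    s+=ds; movel(p0+s*X,speed=.01); f=rd()
    print(round(s*1e3,2),'push,lat,z',f.round(2),((np.array(read_eef_pos())-p0)@X*1e3).round(2))
    if f[0]>12: break
np.save('s.npy',s);pause(.5);print(rd().round(2),read_time_s(),read_grasp_force(),np.array(read_ft_torque()).round(2))
E
python3 s.py
```

```text
start [ 0.03 -3.23  8.17] 20.1417
0.5 push,lat,z [ 1.09 -3.17  8.3 ] 0.02
1.0 push,lat,z [ 1.73 -2.76  8.79] 0.01
1.5 push,lat,z [ 2.64 -3.19  8.71] 0.06
2.0 push,lat,z [ 3.35 -3.3   9.03] 0.09
2.5 push,lat,z [ 3.66 -2.98  9.28] 0.22
3.0 push,lat,z [ 3.78 -2.76  8.42] 0.58
3.5 push,lat,z [ 3.96 -2.23  7.93] 1.08
4.0 push,lat,z [ 3.55 -0.62  7.5 ] 3.09
4.5 push,lat,z [4.23 0.24 7.62] 4.31
5.0 push,lat,z [4.39 0.64 7.87] 4.85
5.5 push,lat,z [4.21 0.66 7.84] 5.32
6.0 push,lat,z [4.82 0.39 8.08] 5.48
6.5 push,lat,z [5.42 0.26 8.27] 5.47
7.0 push,lat,z [ 6.49 -0.02  8.51] 5.47
7.2 push,lat,z [6.31 0.45 8.08] 5.49
7.4 push,lat,z [7.26 0.09 8.52] 5.52
7.6 push,lat,z [7.48 0.02 8.73] 5.46
7.8 push,lat,z [ 7.58 -0.13  8.59] 5.51
8.0 push,lat,z [7.8  0.18 8.92] 5.5
8.2 push,lat,z [ 8.38 -0.25  9.09] 5.5
8.4 push,lat,z [ 8.82 -0.37  8.96] 5.52
8.6 push,lat,z [9.1  0.14 9.03] 5.51
8.8 push,lat,z [ 9.16 -0.4   9.21] 5.51
9.0 push,lat,z [ 9.51 -0.12  9.39] 5.54
9.2 push,lat,z [ 9.91 -0.31  9.15] 5.57
9.4 push,lat,z [10.21  0.    9.75] 5.52
9.6 push,lat,z [10.47 -0.34  9.71] 5.56
9.8 push,lat,z [11.05 -0.74  9.4 ] 5.52
10.0 push,lat,z [11.1  -0.07 10.09] 5.56
10.2 push,lat,z [11.46 -0.53  9.48] 5.52
10.4 push,lat,z [11.66 -0.2   9.81] 5.56
10.6 push,lat,z [11.81 -0.31  9.72] 5.56
10.8 push,lat,z [12.22 -0.13  9.94] 5.56
[12.38 -0.44 10.26] 33.425 83.22698950767517 [-2.12 -0.23  0.37]
```

Contact with the shelf board came at 5.5 mm of travel, as planned. Foot friction is about 4.3 N, so the board now takes about 8 N. I'll raise the push to about 12 N at the board and check.

```bash
python3 - <<'E'
src=open('s.py').read().split('p0=')[0]
exec(src)
p0=np.array([*n[:2],.0503]);s=float(np.load('s.npy'))
while s<.015:
    s+=.0005; movel(p0+s*X,speed=.01); f=rd()
    if f[0]>16: break
np.save('s.npy',s);pause(1.2);f=rd()
print(s,f.round(2),((np.array(read_eef_pos())-p0)@X*1e3).round(2),np.round(read_eef_pos(),4),read_finger_gap(),read_grasp_force(),read_time_s())
r=R.from_quat(read_tcp_rot()).as_matrix();print('yaw',np.arctan2(r[1,0],r[0,0]),b,'tilt',np.arccos(-r[2,2]))
im,p=shot('wrist','e.png');sd,_=shot('side','es.png');shot('scene','ec.png')
a=cv2.resize(im[:,:,::-1],(480,360),interpolation=2);c=cv2.resize(cv2.imread('pics/es.png')[130:230,220:330],(320,300))
d=cv2.resize(cv2.imread('pics/ec.png')[190:290,280:390],(320,300))
o=np.zeros((600,800,3),'uint8');o[:360,:480]=a;o[:300,480:]=c;o[300:,480:]=d
cv2.imwrite('pics/m7.png',o)
E
```

```text
0.013800000000000012 [17.16 -0.93 11.3 ] 5.59 [0.5029 0.1032 0.0507] 0.04257642048589176 83.51750135421753 37.0583
yaw 1.6474581374194788 1.6510924918692398 tilt 0.008615178501275243
```

View pics/m7.png

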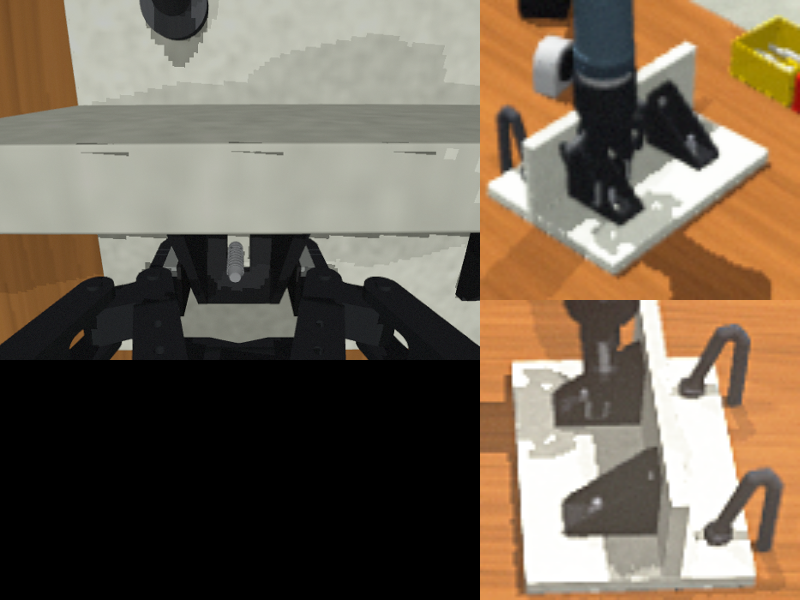

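The bracket sits flush against the shelf board and level with the fitted one, with the stud in its slot. The total push is 17.2 N; less about 4.3 N of friction, that is about 12.5 N on the board. Handing in.

```bash
python3 -c "
from bench import *
print(read_ft_force(),read_time_s());print(sign_off())"
```

```text
[ -0.14930546 -17.44890708   9.18806585] 37.2083
the job is handed in; nothing more can be done
None
```

I handed the job in with the dark bracket over the bare stud, foot flat, tall leg flush and square against the shelf board, and the arm still holding it with an estimated 12–13 N push; the verdict was not shown.

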